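# Find the short-packed chocolate tin

### The arm

A 6-joint arm with a two-finger parallel gripper is mounted at the origin on the work surface. World frame = base frame: x ahead of the robot, y to its left, z up, the work surface at z = 0. Lengths are in m, angles in rad, forces in N, time in s.
With the tool pointing down it reaches from about 0.3 to 0.775 m from the base axis. Payload 14.6 kg.
Tool frame: the origin (TCP) lies at the very end of the fingers, on their centre line; the grasp point (between the pads) lies 19 mm behind it; z points along the fingers, y is the line along which they close (so a half turn about z gives the same grasp; the last joint's range is limited). The gripper opens to 94 mm and grips with 3 to 60 N. Pads are 16 mm wide; open, the fingers measure 119 mm over their backs; the gripper's body (75 mm by 177 mm) begins 78 mm behind the grasp point.
Start: joints at [1.216, 0.3, 1.521, -0, 1.321, -0.067], TCP at [0.156, 0.527, 0.205] pointing down, gripper open.
Joint ranges: [-3.03, 3.03], [-0.79, 2.21], [0.23, 2.52], [-1.04, 4.18], [0, 3.07], [-2.55, 2.55]. Speed limits (rad/s): [2.22, 2.22, 2.57, 3.14, 3.14, 3.14].

### API

Orientations are given as [roll, pitch, yaw] about the fixed x, y, z axes, in that order (R = Rz(yaw) Ry(pitch) Rx(roll)).
In Python, from station import ctrl gives the robot as it stands.
- The arm moves only by the tool move_arm, never from a script. Its argument "increments" is a list of rows, each a list of 7 numbers: the opening, from 0 (shut) to 1 (fully open), then the shift along the tool's x, y, z in units of 50 mm (1.0 is 50 mm), then the turn, a rotation vector about the tool's x, y, z in rad. In form: [[claw, tx, ty, tz, rx, ry, rz], ...]. A call has 1 to 20 rows; each row shifts and turns the commanded pose from where the row before left it, along the tool's axes as they then stand; what a row does not reach is not made up. A row lasts 1/10 s, in which the tool goes at most 50 mm and 8.59 degrees, less where a joint would pass 70% of its speed; a pose out of reach is approached as far as the arm can. A call is refused whole if a number of a shift passes 1 or a number of a turn 0.15, either way. A call with a gripper value outside its range is refused whole. The fingers move at their own pace and stop on an object; "force" is the grip in N (left out, the last holds). Time passes only in rows, so rows that do not move let the fingers close. It gives the time, the measured TCP pose, the force, the opening and the grip force at its end, in the units of the state.
- ctrl.get_obs(): the state, without advancing time (a new reading comes with each control period).
- ctrl.camera(name): name is "scene" or "side" or "wrist"; returns a dict with "color" (480x640x3 uint8, blue, green, red), "K" (3x3 intrinsics, pixels), "pose" (4x4, takes a point from camera to world coordinates); the wrist camera has in their place "tool_from_camera" (4x4, takes a point from camera to tool coordinates, whose origin is the TCP and whose axes are the flange's). Camera axes: x right, y down, z forward; pixel columns grow to the right and rows downward; lengths in m; the calibration is good to about 2 mm. A picture is of the moment at which its call begins: read the wrist's pose just before it. There is no depth.
- ctrl.hand_in(): hands the job in; it is judged then, once.
Trained networks look in a picture, given as the dict that the camera call returned (one of the last four; its "shot" number tells which), for a name from the list of things; names that differ only in an ending like _2 or _b are one class to them, and where a whole thing is asked for, a point or a joint stands for the part that bears it (a point fixed in the world has none). Each returns a list of dicts, best first, with "conf" (0 to 1); they miss things now and then, are a little off and sometimes report something else, mostly with a low value. They report only what shows in the picture. A call takes as long as a camera call.
- ctrl.cut_out(name, picture): "mask" (480x640 bool, what is visible of it) and "centre" ([row, column] in pixels, amid what is visible of it).
The state is a dict: "time_s": time; "qpos": joint angles; "joint_vel": joint speeds; "tau": joint torques, N m; "ee_pos": TCP position; "eef_rot": TCP orientation; "force": force on the tool from outside, world axes, zero at the start; "moment": the same for the moment, N m; "grip_width": finger opening in m; "grip_force": force on a finger pad.
Only numpy, scipy, OpenCV 4.12 (cv2) and the standard library are available. Lean on these libraries where they do the work, as an engineer would, in place of code of your own. Each camera call takes 0.05 s, during which the arm holds its last target. There are 200 camera calls.

### The job

One of the three sealed chocolate tins was packed without its filler pralines, so the egg inside rattles when the tin is shaken or rocked end to end; the other two are packed tight. First tip all four pralines out of the metal cup into the shallow tray, ready for the top-up, and stand the empty cup upright on the bench again. Then lift and shake the tins one at a time, setting each silent one back flat on the bench lid up, and finish still holding the rattling tin, level and still, out over the tray and clear above it, for your colleague across the bench to open and top up; do not drop a tin or the cup, and leave the decorated eggs and the ribbon reel where they are.

Things in the scene. Friction and masses are not known exactly. Their poses are not given: they have to be found in the camera images.
- tin_a: one of three identical sealed oblong tins, dark red with a cream band and a gold slip lid: 180 mm long (its x), 60 mm wide (its y; 62 mm at the lid, the top 18 mm), 55 mm tall, rigid. 130 to 330 g with contents; the weight does not tell which rattles. Lies flat, lid up, length roughly along world x, centres 110 mm or more apart. Origin: centre of its underside
- tin_b: second tin, same as tin_a. The short-packed one (a, b or c, drawn anew for each start) holds one loose solid chocolate egg (44 mm ball, 58 g) free to roll 130 mm from end to end: rocked end to end by 20 degrees or more it rolls and knocks on the ends, and at rest its weight stays at the end it last rolled to, shifting the moment on the wrist by 0.07 N m
- tin_c: third tin, same as tin_a. A tightly packed tin moves as one solid piece: levelled again after rocking, its moment on the wrist is just what it was
- cup: bright metal cup without handle, open at the top, slightly flared: 58 mm outer diameter at the foot, 66 mm at the rim, 85 mm tall, wall 3 mm, 95 to 160 g empty, holding the four pralines. Origin: centre of its underside; z up its axis to the mouth. Round: any yaw. Tipped 20 degrees past level it sheds the smooth balls
- praline_1: round chocolate praline, a brown 24 mm ball of 10 g, in the cup at the start; rolls freely. Origin: its centre
- praline_2: second praline, same as praline_1
- praline_3: third praline, same as praline_1
- praline_4: fourth praline, same as praline_1
- tray: shallow rectangular steel tray lined with white paper, fixed to the bench, on its far part: 150 mm along its x, 210 mm along its y, 32 mm high, walls and floor 5 mm. Origin: centre of its underside; z up
- egg_1: bystander: dark chocolate egg with a cream sugar ring on a 68 mm chocolate disc, 80 mm tall, loose; stands to the right of the cup. Origin: centre of the disc's underside
- egg_2: bystander: another such egg, loose, to the right of the tray. Origin: centre of the disc's underside
- ribbon_reel: bystander: low reel of gold ribbon with cream flanges, 72 mm diameter, 26 mm high, lying loose to the left of the tray. Origin: centre of its underside

How it is judged:
By the outcome, as a careful person would: the job done as asked, in the order asked, and still so for the second after the job is handed in, while the arm keeps its last pose, push and grip.
It also fails if it takes over 72 s, if anything falls off the work surface, if the arm or the gripper's body presses on something with over 40 N, if the wrist force passes 120 N, or if a joint passes its speed limit or range.

## Working session

There is one attempt and no reset: what is moved stays moved. The work goes in short steps, Python scripts to look and compute and a tool call to move; the robot and the scene stay as the last step left them, time stands still between calls to the robot, and variables do not carry over. Pictures are saved under pics/ and viewed, at most 10 in all, crops included, and the job is handed in when it is done.

Besides the shell and the picture viewer there is one more tool, called as name(argument=value, ...), one argument or row to a line, values as JSON. move_arm: Moves the arm, as the interface text tells. Its arguments: {"type":"object","properties":{"increments":{"type":"array","items":{"type":"array","items":{"type":"number"}}},"force":{"type":"number"}},"required":["increments"]}

```bash
ls; mkdir -p pics; python3 - <<'E'
from station import ctrl
import cv2,numpy as np
o=ctrl.get_obs(); print({k:np.round(v,3) for k,v in o.items()})
ims=[]
for n in["scene","side"]:
    c=ctrl.camera(n); ims.append(c); cv2.imwrite(f"pics/{n}0.png",c["color"]); print(n,np.round(c["K"],1).tolist(),np.round(c["pose"],3).tolist())
    for t in["tin_a","cup","tray","egg_1","ribbon_reel","praline_1"]:
        for r in ctrl.cut_out(t,c): 
            ys,xs=np.where(r["mask"]); print(n,t,round(r["conf"],2),np.round(r["centre"]),len(ys),xs.min(),xs.max(),ys.min(),ys.max())
E
```

```text
pics
{'time_s': np.float64(0.0), 'qpos': array([ 1.216,  0.3  ,  1.522,  0.   ,  1.321, -0.067]), 'joint_vel': array([-0.001,  0.001,  0.001, -0.001,  0.001, -0.001]), 'tau': array([ 0.0000e+00, -5.3182e+01, -3.5272e+01,  7.1000e-02,  2.4000e-02,
       -0.0000e+00]), 'ee_pos': array([0.156, 0.527, 0.205]), 'eef_rot': array([-3.14 , -0.   ,  2.854]), 'force': array([ 1.182,  0.748, -0.29 ]), 'moment': array([0.023, 0.022, 0.019]), 'grip_force': np.float64(0.0), 'grip_width': np.float64(0.094)}
scene [[492.6, 0.0, 309.9], [0.0, 492.6, 235.6], [0.0, 0.0, 1.0]] [[-0.11, 0.733, -0.671, 1.338], [0.994, 0.081, -0.074, 0.084], [0.0, -0.675, -0.738, 0.959], [0.0, 0.0, 0.0, 1.0]]
scene tin_a 0.66 [209. 178.] 1658 159 193 179 239
scene tin_a 0.62 [226. 274.] 1635 257 293 195 259
scene cup 0.58 [219. 433.] 928 419 449 200 240
scene tray 0.89 [282. 353.] 5721 298 408 242 325
scene tray 0.57 [276. 462.] 814 447 479 260 290
scene egg_1 0.7 [286. 218.] 882 205 236 269 307
scene ribbon_reel 0.94 [277. 464.] 737 448 479 262 290
side [[570.5, 0.0, 318.3], [0.0, 570.5, 240.8], [0.0, 0.0, 1.0]] [[-0.921, -0.293, 0.258, 0.243], [-0.39, 0.714, -0.582, 0.601], [-0.014, -0.636, -0.771, 0.858], [0.0, 0.0, 0.0, 1.0]]
side tin_a 0.98 [138. 420.] 2998 375 462 116 162
side tin_a 0.84 [175. 387.] 3251 341 429 143 210
side cup 0.7 [406. 295.] 1869 272 317 382 444
side tray 0.77 [282. 235.] 9909 161 310 221 349
side egg_1 0.81 [165. 284.] 973 268 298 139 182
side egg_1 0.63 [316. 341.] 1570 317 355 282 336
side ribbon_reel 0.87 [426. 187.] 2130 162 213 400 452
side ribbon_reel 0.57 [174. 385.] 3433 340 429 142 209
side ribbon_reel 0.39 [313. 340.] 1554 317 355 282 336
side praline_1 0.71 [409. 300.] 200 293 308 402 417
side praline_1 0.47 [416. 288.] 143 280 295 410 421
```

View pics/scene0.png

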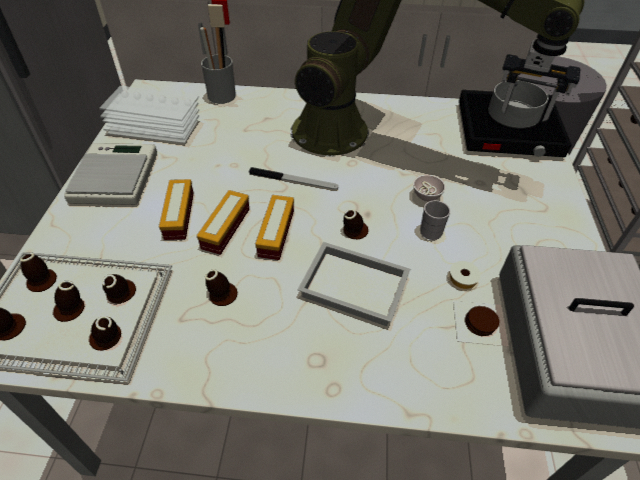

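View pics/side0.png

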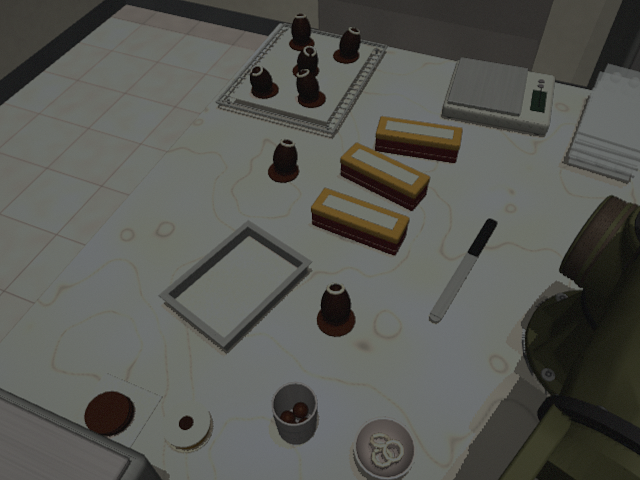

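The scene shows the cup at about (434,219), egg_1 at (354,223) beside it, the tray at (353,283), the reel at (464,277) and egg_2 at (218,288). The three tins are at about (176,208), (223,220) and (275,226). The side view agrees, and it also shows a small bowl right behind the cup at (385,450). Next I'll fit poses by silhouette in both views.

```bash
cat > h.py <<'E'
import numpy as np, cv2
from scipy.optimize import minimize
from station import ctrl
def proj(c,P):
    T=np.linalg.inv(c["pose"]); q=(T[:3,:3]@P.T).T+T[:3,3]; u=(c["K"]@q.T).T; return u[:,:2]/u[:,2:]
def ray(c,px,z):  # px=(col,row)
    d=c["pose"][:3,:3]@np.linalg.inv(c["K"])@np.array([px[0],px[1],1.]); o=c["pose"][:3,3]; return (o+d*(z-o[2])/d[2])[:2]
def box(l,w,h): return np.array([[sx*l/2,sy*w/2,z] for sx in(-1,1) for sy in(-1,1) for z in(0,h)])
def rings(*rz): 
    a=np.linspace(0,2*np.pi,40,endpoint=False); return np.vstack([np.c_[r*np.cos(a),r*np.sin(a),0*a+z] for r,z in rz])
SH={"tin":box(.18,.061,.055),"cup":rings((.029,0),(.033,.085)),"tray":box(.15,.21,.032),
    "egg":rings((.034,0),(.034,.006),(.020,.06),(.008,.08)),"reel":rings((.036,0),(.036,.026))}
def hull(c,sh,p):
    R=cv2.Rodrigues(np.array([0,0,p[2]]))[0]; P=sh@R.T+[p[0],p[1],0]
    m=np.zeros((480*4,640*4),np.uint8); cv2.fillConvexPoly(m,cv2.convexHull(np.int32(np.round(proj(c,P)*4))),1); return m>0
def fit(c,mask,kind,yaw0=0.,z=.03):
    sh=SH[kind]; ys,xs=np.where(mask); big=cv2.resize(mask.astype(np.uint8),None,fx=4,fy=4)>0
    x0=ray(c,(xs.mean(),ys.mean()),z)
    if kind=="tray": hm=cv2.convexHull(np.c_[xs,ys].astype(np.int32)*4); b=np.zeros(big.shape,np.uint8); cv2.fillConvexPoly(b,hm,1); big=b>0
    f=lambda p:-(hull(c,sh,p)&big).sum()/(hull(c,sh,p)|big).sum()
    yawf=kind in("tin","tray"); g=f if yawf else (lambda q:f([q[0],q[1],0]))
    best=None
    for y in ([yaw0-.4,yaw0-.2,yaw0,yaw0+.2,yaw0+.4] if yawf else [0]):
        s=[x0[0],x0[1]]+([y] if yawf else []); S=np.array([s]+[np.array(s)+np.eye(len(s))[i]*[.015,.015,.15][i] for i in range(len(s))])
        r=minimize(g,s,method="Nelder-Mead",options=dict(initial_simplex=S,maxiter=70,xatol=3e-4,fatol=1e-4))
        if best is None or r.fun<best.fun: best=r
    return np.round(best.x,4),round(-best.fun,3)
E
python3 - <<'E'
from h import *
for n in["scene","side"]:
    c=ctrl.camera(n)
    hsv=cv2.cvtColor(c["color"],cv2.COLOR_BGR2HSV)
    for t,k in[("cup","cup"),("tray","tray"),("egg_1","egg"),("ribbon_reel","reel")]:
        for r in ctrl.cut_out(t,c):
            if r["conf"]>.55 and not(n=="scene" and t=="tray" and r["conf"]<.7): print(n,t,np.round(r["conf"],2),np.round(r["centre"]),*fit(c,r["mask"],k))
    # tins by colour: saturated gold / red, closed to take in the cream band
    g=((hsv[...,1]>120)&(hsv[...,2]>60)&((hsv[...,0]<28)|(hsv[...,0]>170))).astype(np.uint8)
    g=cv2.morphologyEx(g,cv2.MORPH_CLOSE,np.ones((3,3)))
    nn,lab,st,_=cv2.connectedComponentsWithStats(g)
    for i in range(1,nn):
        if st[i,4]>500:
            m=(lab==i).astype(np.uint8); cs,_=cv2.findContours(m,cv2.RETR_EXTERNAL,cv2.CHAIN_APPROX_NONE); cv2.drawContours(m,cs,-1,1,-1)
            print(n,"tin",st[i],*fit(c,m>0,"tin"))
E
```

```text
Traceback (most recent call last):
  File "h.py", line 25, in fit
    r=minimize(g,s,method="Nelder-Mead",options=dict(initial_simplex=S,maxiter=70,xatol=3e-4,fatol=1e-4))
  File "h.py", line 21, in <lambda>
    yawf=kind in("tin","tray"); g=f if yawf else (lambda q:f([q[0],q[1],0]))
                                                           ~^^^^^^^^^^^^^^^
  File "h.py", line 20, in <lambda>
    f=lambda p:-(hull(c,sh,p)&big).sum()/(hull(c,sh,p)|big).sum()
                 ~~~~^^^^^^^^
  File "h.py", line 14, in hull
    R=cv2.Rodrigues(np.array([0,0,p[2]]))[0]; P=sh@R.T+[p[0],p[1],0]
      ~~~~~~~~~~~~~^^^^^^^^^^^^^^^^^^^^^^
cv2.error: OpenCV(4.12.0) /io/opencv/modules/calib3d/src/calibration_base.cpp:151: error: (-210:Unsupported format or combination of formats) The matrices must have 32f or 64f data type in function 'Rodrigues'
```

```bash
sed -i 's/np.array(\[0,0,p\[2\]\])/np.array([0,0,p[2]],float)/' h.py
cat > loc.py <<'E'
from h import *
def loc(n,things=(("cup","cup"),("tray","tray"),("egg_1","egg"),("ribbon_reel","reel")),tins=True):
    c=ctrl.camera(n)
    hsv=cv2.cvtColor(c["color"],cv2.COLOR_BGR2HSV)
    for t,k in things:
        for r in ctrl.cut_out(t,c):
            if r["conf"]>.55 and not(n=="scene" and t=="tray" and r["conf"]<.7): print(n,t,np.round(r["conf"],2),np.round(r["centre"]),*fit(c,r["mask"],k))
    if not tins: return
    g=((hsv[...,1]>120)&(hsv[...,2]>60)&((hsv[...,0]<28)|(hsv[...,0]>170))).astype(np.uint8)
    g=cv2.morphologyEx(g,cv2.MORPH_CLOSE,np.ones((3,3)))
    nn,lab,st,_=cv2.connectedComponentsWithStats(g)
    for i in range(1,nn):
        if st[i,4]>500:
            m=(lab==i).astype(np.uint8); cs,_=cv2.findContours(m,cv2.RETR_EXTERNAL,cv2.CHAIN_APPROX_NONE); cv2.drawContours(m,cs,-1,1,-1)
            print(n,"tin",st[i],*fit(c,m>0,"tin"))
E
time python3 -c "
from loc import *
loc('scene');loc('side')"
```

```text
scene cup 0.59 [219. 434.] [0.4168 0.3066] 0.96
scene tray 0.8 [281. 352.] [ 0.6193  0.1117 -0.2985] 0.907
scene egg_1 0.96 [226. 356.] [0.4315 0.103 ] 0.789
scene egg_1 0.93 [291. 220.] [ 0.6747 -0.2016] 0.821
scene ribbon_reel 0.77 [276. 464.] [0.567  0.3745] 0.964
scene tin [159 179  33  52 724] [ 0.4006 -0.391   0.1838] 0.697
scene tin [197 190  52  55 816] [ 0.4369 -0.2483 -0.1777] 0.66
scene tin [256 195  38  56 814] [ 0.4378 -0.1064 -0.0572] 0.749
side cup 0.92 [409. 292.] [0.4154 0.3065] 0.818
side tray 0.87 [281. 238.] [ 0.6221  0.1096 -0.2988] 0.939
side egg_1 0.86 [311. 339.] [0.4315 0.1053] 0.856
side ribbon_reel 0.93 [425. 185.] [0.5665 0.3745] 0.981
side tin [376 117  86  30 897] [ 0.4373 -0.421   0.1451] 0.506
side tin [ 341  143   89   52 1071] [ 0.4734 -0.2732 -0.3734] 0.545
side tin [ 311  188   98   52 1332] [ 0.4745 -0.1297 -0.1626] 0.581
real	0m19.946s
user	0m16.907s
sys	0m0.296s
```

```bash
sed -i 's/hsv\[...,2\]>60/hsv[...,2]>18/; s/np.ones((3,3))/np.ones((5,5))/' loc.py
python3 -c "
from loc import *
loc('scene',());loc('side',())
c=ctrl.camera('side')
for r in ctrl.cut_out('tin_a',c): print(r['conf'],r['centre'],*fit(c,r['mask'],'tin'))
c=ctrl.camera('scene')
for r in ctrl.cut_out('tin_a',c): print(r['conf'],r['centre'],*fit(c,r['mask'],'tin'))
w=ctrl.camera('wrist');print(np.round(w['tool_from_camera'],3).tolist(), np.round(w['K'][0],1))
"
```

```text
scene tin [ 297    0  101  154 4344] [-0.3957  0.0557 -0.5008] 0.159
scene tin [ 159  179   34   61 1110] [ 0.4292 -0.3764  0.1923] 0.906
scene tin [ 197  190   52   64 1366] [ 0.4626 -0.2378 -0.2102] 0.916
scene tin [ 256  195   38   65 1156] [ 0.4662 -0.1009 -0.0479] 0.917
scene tin [206 272  31  34 555] [ 0.6237 -0.2166  0.3842] 0.285
scene tin [ 54 283  30  38 580] [ 0.7217 -0.5809  0.812 ] 0.258
scene tin [466 307  33  29 743] [ 0.6389  0.4266 -0.4391] 0.321
side tin [ 341  117  121   94 4705] [ 0.4645 -0.2411 -0.2544] 0.505
side tin [ 311  188   98   67 2730] [ 0.4675 -0.1032 -0.0857] 0.908
side tin [317 310  38  26 501] [ 0.4514  0.054  -1.2119] 0.136
side tin [  85  392   49   42 1514] [ 0.7469  0.3738 -0.4644] 0.29
0.95 [138.9, 420.4] [ 0.4304 -0.3759  0.1519] 0.944
0.92 [174.2, 385.2] [ 0.4641 -0.2404 -0.2395] 0.929
0.65 [222.2, 359.7] [ 0.4655 -0.103  -0.0805] 0.933
0.85 [209.3, 178.8] [ 0.4315 -0.3777  0.1858] 0.923
0.76 [226.7, 275.5] [ 0.4673 -0.1011 -0.0512] 0.925
0.75 [221.3, 225.2] [ 0.4637 -0.2385 -0.2225] 0.947
[[0.001, -0.972, -0.237, 0.069], [1.0, 0.001, 0.0, -0.001], [0.0, -0.237, 0.972, -0.179], [0.0, 0.0, 0.0, 1.0]] [335.8   0.  318.5]
```

```bash
cat > plan.py <<'E'
# python3 plan.py n x y z yaw tilt [pitch]: n equal rows from the present pose to TCP x y z; tool down at yaw,
# then turned about tool y by tilt
import sys
from h import *
from scipy.spatial.transform import Rotation as Ro
def Rt(yaw,tilt,tx=0.): return (Ro.from_euler("xyz",[np.pi,0,yaw])*Ro.from_rotvec([0,tilt,0])*Ro.from_rotvec([tx,0,0]))
def rows(p0,R0,p1,R1,n):
    w=(R0.inv()*R1).as_rotvec()/n; S=np.zeros((3,3))
    for i in range(n): S+=Ro.from_rotvec(w*i).as_matrix()
    t=np.linalg.solve(S,R0.inv().apply(np.array(p1)-p0))
    return np.round(t/.05,3),np.round(w,4)
def now():
    o=ctrl.get_obs(); return o,np.array(o["ee_pos"]),Ro.from_euler("xyz",o["eef_rot"])
if __name__=="__main__":
    o,p,R=now(); a=list(map(float,sys.argv[1:])); 
    t,w=rows(p,R,a[1:4],Rt(*a[4:]),int(a[0])); print("t",o["time_s"],"q",np.round(o["qpos"],3),"p",np.round(p,4)); print("row",t.tolist(),w.tolist())
E
python3 - <<'E'
from h import *
c=ctrl.camera("side"); print("bowl",ray(c,(385,450),.03)); c=ctrl.camera("scene"); print("bowl",ray(c,(428,187),.03))
E
python3 plan.py 12 0.416 0.3065 0.2 2.206 0.3
```

```text
bowl [0.27798096 0.30008394]
bowl [0.27241317 0.300771  ]
t 1.75 q [ 1.216  0.3    1.521 -0.     1.321 -0.067] p [0.1561 0.5274 0.2055]
row [-0.572, -0.069, -0.071] [-0.0081, 0.0241, 0.0536]
```

move_arm(
  increments=[
    [1,-0.572,-0.069,-0.071,-0.008,0.024,0.054],
    [1,-0.572,-0.069,-0.071,-0.008,0.024,0.054],
    [1,-0.572,-0.069,-0.071,-0.008,0.024,0.054],
    [1,-0.572,-0.069,-0.071,-0.008,0.024,0.054],
    [1,-0.572,-0.069,-0.071,-0.008,0.024,0.054],
    [1,-0.572,-0.069,-0.071,-0.008,0.024,0.054],
    [1,-0.572,-0.069,-0.071,-0.008,0.024,0.054],
    [1,-0.572,-0.069,-0.071,-0.008,0.024,0.054],
    [1,-0.572,-0.069,-0.071,-0.008,0.024,0.054],
    [1,-0.572,-0.069,-0.071,-0.008,0.024,0.054],
    [1,-0.572,-0.069,-0.071,-0.008,0.024,0.054],
    [1,-0.572,-0.069,-0.071,-0.008,0.024,0.054],
  ],
)

```text
time_s: 2.95
ee_pos: [0.4163, 0.3052, 0.2002]
eef_rot: [-3.14, -0.299, 2.198]
force: [0.1, 0.6, -0.9]
grip_width: 0.0943
grip_force: 0.0
```

```bash
python3 plan.py 8 0.416 0.3065 0.2 2.206 0.78;python3 plan.py 10 0.416 0.3065 0.2 2.206 -0.78; python3 -c "
from plan import *
print(np.round(now()[2].as_euler('xyz'),3))"
```

```text
t 2.95 q [ 0.409  0.253  1.622  0.299  1.345 -0.298] p [0.4163 0.3052 0.2002]
row [0.002, 0.001, 0.002] [0.0003, 0.0601, -0.0009]
t 2.95 q [ 0.409  0.253  1.622  0.299  1.345 -0.298] p [0.4163 0.3052 0.2002]
row [0.003, 0.001, 0.0] [-0.0003, -0.1079, -0.0007]
[-3.14  -0.299  2.198]
```

```bash
python3 plan.py 11 0.3695 0.3693 0.129 2.206 -0.78
```

```text
t 2.95 q [ 0.409  0.253  1.622  0.299  1.345 -0.298] p [0.4163 0.3052 0.2002]
row [0.175, -0.0, 0.105] [-0.0003, -0.0981, -0.0006]
```

move_arm(
  increments=[
    [1,0.175,0,0.105,0,-0.098,-0.001],
    [1,0.175,0,0.105,0,-0.098,0],
    [1,0.175,0,0.105,0,-0.098,-0.001],
    [1,0.175,0,0.105,0,-0.098,-0.001],
    [1,0.175,0,0.105,0,-0.098,0],
    [1,0.175,0,0.105,0,-0.098,-0.001],
    [1,0.175,0,0.105,0,-0.098,-0.001],
    [1,0.175,0,0.105,0,-0.098,0],
    [1,0.175,0,0.105,0,-0.098,-0.001],
    [1,0.175,0,0.105,0,-0.098,0],
    [1,0.175,0,0.105,0,-0.098,0],
  ],
)

```text
time_s: 4.05
ee_pos: [0.3683, 0.3708, 0.1288]
eef_rot: [-3.14, 0.783, 2.208]
force: [-0.4, -0.9, 0.4]
grip_width: 0.0936
grip_force: 0.0
```

```bash
python3 plan.py 7 0.424 0.2957 0.0365 2.206 -0.78;python3 - <<'E'
from h import *
c=ctrl.camera("side"); cv2.imwrite("pics/side1.png",c["color"])
E
```

```text
t 4.05 q [ 1.056  0.541  1.567 -0.706  1.455  0.659] p [0.3683 0.3708 0.1288]
row [-0.004, 0.001, 0.375] [0.0001, 0.0005, 0.0002]
```

View pics/side1.png

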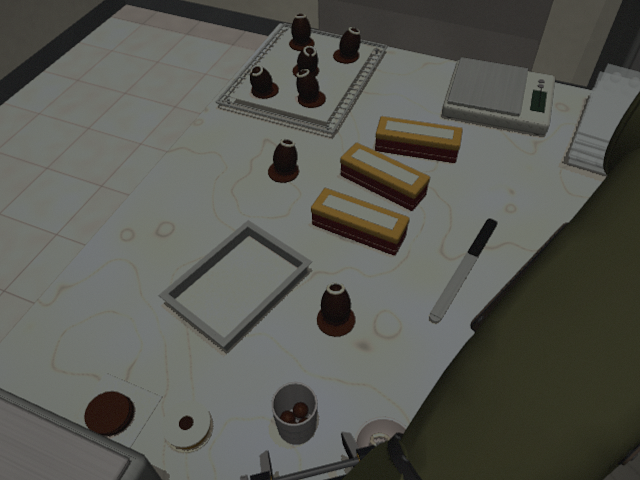

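The open fingers, at (262,465) and (348,445), line up either side of the cup at (295,412), and the bowl is clear. Next I advance and grip.

move_arm(
  increments=[
    [1,-0.004,0.001,0.375,0,0,0],
    [1,-0.004,0.001,0.375,0,0,0],
    [1,-0.004,0.001,0.375,0,0,0],
    [1,-0.004,0.001,0.375,0,0,0],
    [1,-0.004,0.001,0.375,0,0,0],
    [1,-0.004,0.001,0.375,0,0,0],
    [1,-0.004,0.001,0.375,0,0,0],
    [0,0,0,0,0,0,0],
    [0,0,0,0,0,0,0],
    [0,0,0,0,0,0,0],
    [0,0,0,0,0,0,0],
    [0,0,0,0,0,0,0],
    [0,0,0,0,0,0,0],
  ],
  force=30,
)

```text
time_s: 5.4
ee_pos: [0.424, 0.2959, 0.037]
eef_rot: [-3.14, 0.78, 2.208]
force: [-2.3, 2.3, 6.6]
grip_width: 0.0622
grip_force: 29.9
```

```bash
python3 plan.py 6 0.424 0.2957 0.17 2.206 -0.78; python3 -c "
from plan import *
o=now()[0];print(o['grip_width'],o['grip_force'],o['force'],o['ee_pos'],np.round(now()[2].as_euler('xyz'),3))"
```

```text
t 5.4 q [ 0.898  0.622  1.704 -0.813  1.208  0.718] p [0.424  0.2959 0.037 ]
row [-0.312, -0.001, -0.315] [0.0, -0.0001, 0.0003]
0.06219046534135611 29.91564317816139 [-2.29928767  2.25955335  6.62805637] [0.42401975 0.29588227 0.03701505] [-3.14   0.78   2.208]
```

```bash
cat >> plan.py <<'E'
def chain(*segs):  # each: n, grasp point x y z, yaw, tilt ; prints rows, assuming arrival at each
    o,p,R=now(); print("t",o["time_s"],"q",np.round(o["qpos"],3),"g",np.round(p-R.apply([0,0,.019]),4),"rpy",np.round(R.as_euler("xyz"),3),"F",np.round(o["force"],2),"M",np.round(o["moment"],3),"grip",round(float(o["grip_width"]),4),round(float(o["grip_force"]),1))
    for s in segs:
        R1=Rt(*s[4:]); p1=np.array(s[1:4])+R1.apply([0,0,.019]); t,w=rows(p,R,p1,R1,s[0]); print(s[0],"x",t.tolist(),np.round(w,3).tolist()); p,R=p1,R1
E
python3 -c "
from plan import *
chain((5,.416,.3065,.16,2.206,-.78),(13,.615,.18,.15,1.55,-.78),(16,.615,.18,.115,1.55,1.22))"
```

```text
t 5.4 q [ 0.898  0.622  1.704 -0.813  1.208  0.718] g [0.4161 0.3066 0.0505] rpy [-3.14   0.78   2.208] F [-2.3   2.26  6.63] M [-0.064  0.078 -0.08 ] grip 0.0622 29.9
5 x [-0.308, -0.001, -0.311] [0.0, -0.0, 0.0]
13 x [-0.194, 0.216, 0.214] [0.036, -0.0, 0.036]
16 x [0.039, 0.0, 0.048] [0.0, 0.125, 0.0]
```

move_arm(
  increments=[
    [0,-0.308,-0.001,-0.311,0,0,0],
    [0,-0.308,-0.001,-0.311,0,0,0],
    [0,-0.308,-0.001,-0.311,0,0,0],
    [0,-0.308,-0.001,-0.311,0,0,0],
    [0,-0.308,-0.001,-0.311,0,0,0],
    [0,-0.194,0.216,0.214,0.036,0,0.036],
    [0,-0.194,0.216,0.214,0.036,0,0.036],
    [0,-0.194,0.216,0.214,0.036,0,0.036],
    [0,-0.194,0.216,0.214,0.036,0,0.036],
    [0,-0.194,0.216,0.214,0.036,0,0.036],
    [0,-0.194,0.216,0.214,0.036,0,0.036],
    [0,-0.194,0.216,0.214,0.036,0,0.036],
    [0,-0.194,0.216,0.214,0.036,0,0.036],
    [0,-0.194,0.216,0.214,0.036,0,0.036],
    [0,-0.194,0.216,0.214,0.036,0,0.036],
    [0,-0.194,0.216,0.214,0.036,0,0.036],
    [0,-0.194,0.216,0.214,0.036,0,0.036],
    [0,-0.194,0.216,0.214,0.036,0,0.036],
  ],
)

```text
time_s: 7.2
ee_pos: [0.6143, 0.1654, 0.1347]
eef_rot: [-3.133, 0.782, 1.549]
force: [-0.8, -0.1, -0.8]
grip_width: 0.0619
grip_force: 30.0
```

```bash
python3 -c "
from plan import *
chain((16,.615,.18,.115,1.55,1.22))"
```

```text
t 7.2 q [ 0.47   0.807  1.103 -0.668  1.655  0.585] g [0.6148 0.1788 0.1482] rpy [-3.133  0.782  1.549] F [-0.82 -0.08 -0.79] M [ 0.485  0.013 -0.031] grip 0.0619 30.0
16 x [0.042, 0.001, 0.046] [-0.0, 0.125, -0.001]
```

move_arm(
  increments=[
    [0,0.042,0.001,0.046,0,0.125,-0.001],
    [0,0.042,0.001,0.046,0,0.125,-0.001],
    [0,0.042,0.001,0.046,0,0.125,-0.001],
    [0,0.042,0.001,0.046,0,0.125,-0.001],
    [0,0.042,0.001,0.046,0,0.125,-0.001],
    [0,0.042,0.001,0.046,0,0.125,-0.001],
    [0,0.042,0.001,0.046,0,0.125,-0.001],
    [0,0.042,0.001,0.046,0,0.125,-0.001],
    [0,0.042,0.001,0.046,0,0.125,-0.001],
    [0,0.042,0.001,0.046,0,0.125,-0.001],
    [0,0.042,0.001,0.046,0,0.125,-0.001],
    [0,0.042,0.001,0.046,0,0.125,-0.001],
    [0,0.042,0.001,0.046,0,0.125,-0.001],
  ],
)

```text
time_s: 8.5
ee_pos: [0.6152, 0.1891, 0.108]
eef_rot: [-3.136, -0.848, 1.552]
force: [-0.9, -0.4, -1.5]
grip_width: 0.0621
grip_force: 29.9
```

```bash
python3 -c "
from plan import *
chain((5,.615,.18,.115,1.55,1.22),(5,.615,.18,.115,1.55,1.3))
c=ctrl.camera('scene'); cv2.imwrite('pics/s2.png',c['color'])"
```

```text
t 8.5 q [-0.082  0.645  1.488  0.905  1.258 -0.475] g [0.615  0.1749 0.1206] rpy [-3.136 -0.848  1.552] F [-0.9  -0.4  -1.46] M [-0.547  0.071  0.055] grip 0.0621 29.9
5 x [0.021, 0.0, 0.028] [-0.001, 0.074, -0.0]
5 x [0.006, -0.0, -0.0] [-0.0, 0.016, 0.0]
```

View pics/s2.png

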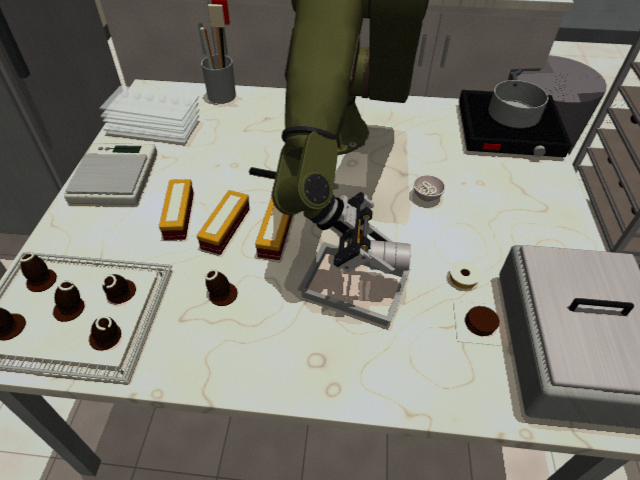

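The cup, at (395,255), is now lying level over the left part of the tray, and the arm is clear. Next I tip further.

move_arm(
  increments=[
    [0,0.021,0,0.028,0,0.07,0],
    [0,0.021,0,0.028,0,0.07,0],
    [0,0.021,0,0.028,0,0.07,0],
    [0,0.021,0,0.028,0,0.07,0],
    [0,0.02,0,0.028,0,0.08,0],
    [0,0.006,0,0,0,0.02,0],
    [0,0.006,0,0,0,0.02,0],
    [0,0,0,0,0,0.02,0],
    [0,0,0,0,0,0,0],
    [0,0,0,0,0,0,0],
    [0,0,0,0,0,0,0],
    [0,0,0,0,0,0,0],
  ],
)

```text
time_s: 9.75
ee_pos: [0.6152, 0.1983, 0.109]
eef_rot: [-3.127, -1.262, 1.543]
force: [0.9, 0.3, -1.6]
grip_width: 0.0622
grip_force: 29.9
```

```bash
python3 -c "
from plan import *
chain((16,.615,.18,.15,1.55,-.78))
c=ctrl.camera('side'); cv2.imwrite('pics/s3.png',cv2.resize(c['color'][180:400,120:400],None,fx=2,fy=2))
print([(round(r['conf'],2),np.round(r['centre']),np.round(ray(c,r['centre'][::-1],.017),3)) for r in ctrl.cut_out('praline_1',c)])"
```

```text
t 9.75 q [-0.157  0.8    1.491  1.245  1.473 -0.721] g [0.615  0.1802 0.1147] rpy [-3.127 -1.262  1.543] F [ 0.86  0.32 -1.64] M [-0.682  0.079  0.026] grip 0.0622 29.9
16 x [-0.033, -0.0, -0.053] [-0.0, -0.128, 0.0]
[(0.6, array([246., 245.]), array([0.647, 0.031])), (0.56, array([305., 245.]), array([0.585, 0.15 ])), (0.47, array([259., 270.]), array([0.59, 0.04]))]
```

View pics/s3.png

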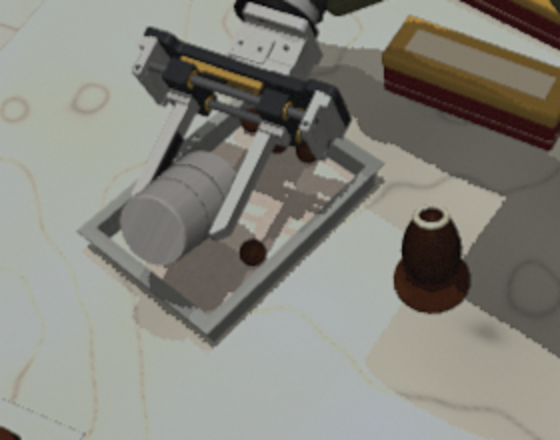

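In the crop, three or four pralines lie in the tray at (252,252), (306,152), (277,145) and (250,128), and the cup looks empty. Next I turn it upright and take it back to its place.

move_arm(
  increments=[
    [0,-0.033,0,-0.053,0,-0.128,0],
    [0,-0.033,0,-0.053,0,-0.128,0],
    [0,-0.033,0,-0.053,0,-0.128,0],
    [0,-0.033,0,-0.053,0,-0.128,0],
    [0,-0.033,0,-0.053,0,-0.128,0],
    [0,-0.033,0,-0.053,0,-0.128,0],
    [0,-0.033,0,-0.053,0,-0.128,0],
    [0,-0.033,0,-0.053,0,-0.128,0],
    [0,-0.033,0,-0.053,0,-0.128,0],
    [0,-0.033,0,-0.053,0,-0.128,0],
    [0,-0.033,0,-0.053,0,-0.128,0],
    [0,-0.033,0,-0.053,0,-0.128,0],
    [0,-0.033,0,-0.053,0,-0.128,0],
    [0,-0.033,0,-0.053,0,-0.128,0],
    [0,-0.033,0,-0.053,0,-0.128,0],
    [0,-0.033,0,-0.053,0,-0.128,0],
  ],
)

```text
time_s: 11.45
ee_pos: [0.6148, 0.1672, 0.1367]
eef_rot: [-3.137, 0.79, 1.56]
force: [-0.3, -0.4, -1.9]
grip_width: 0.0619
grip_force: 30.0
```

```bash
python3 -c "
from plan import *
chain((11,.416,.3065,.13,2.2,-.78),(5,.416,.3065,.054,2.2,-.78))"
```

```text
t 11.45 q [ 0.475  0.805  1.106 -0.679  1.653  0.581] g [0.6151 0.1807 0.15  ] rpy [-3.137  0.79   1.56 ] F [-0.32 -0.42 -1.91] M [ 0.464  0.073 -0.019] grip 0.0619 30.0
11 x [0.257, -0.274, -0.204] [-0.042, 0.001, -0.041]
5 x [0.214, -0.0, 0.216] [0.0, 0.0, 0.0]
```

move_arm(
  increments=[
    [0,0.257,-0.274,-0.204,-0.042,0.001,-0.041],
    [0,0.257,-0.274,-0.204,-0.042,0.001,-0.041],
    [0,0.257,-0.274,-0.204,-0.042,0.001,-0.041],
    [0,0.257,-0.274,-0.204,-0.042,0.001,-0.041],
    [0,0.257,-0.274,-0.204,-0.042,0.001,-0.041],
    [0,0.257,-0.274,-0.204,-0.042,0.001,-0.041],
    [0,0.257,-0.274,-0.204,-0.042,0.001,-0.041],
    [0,0.257,-0.274,-0.204,-0.042,0.001,-0.041],
    [0,0.257,-0.274,-0.204,-0.042,0.001,-0.041],
    [0,0.257,-0.274,-0.204,-0.042,0.001,-0.041],
    [0,0.257,-0.274,-0.204,-0.042,0.001,-0.041],
    [0,0.214,0,0.216,0,0,0],
    [0,0.214,0,0.216,0,0,0],
    [0,0.214,0,0.216,0,0,0],
    [0,0.214,0,0.216,0,0,0],
    [0,0.214,0,0.216,0,0,0],
    [0,0,0,0,0,0,0],
  ],
)

```text
time_s: 13.15
ee_pos: [0.4237, 0.2952, 0.0381]
eef_rot: [3.136, 0.775, 2.198]
force: [0.3, -0.1, -1.6]
grip_width: 0.0619
grip_force: 30.0
```

```bash
python3 -c "
from plan import *
chain((3,.416,.3065,.0508,2.208,-.78))"
```

```text
t 13.15 q [ 0.896  0.617  1.706 -0.809  1.207  0.721] g [0.4159 0.3059 0.0517] rpy [3.136 0.775 2.198] F [ 0.33 -0.14 -1.56] M [ 0.288  0.285 -0.036] grip 0.0619 30.0
3 x [0.005, 0.003, 0.003] [-0.001, -0.002, -0.002]
```

move_arm(
  increments=[
    [0,0.008,0.005,0.008,-0.002,0.004,0],
    [0,0.008,0.005,0.008,-0.002,0,0],
    [0,0,0,0,0,0,0],
    [0.97,0,0,0,0,0,0],
    [0.97,0,0,0,0,0,0],
    [0.97,0,0,0,0,0,0],
    [0.97,0,0,0,0,0,0],
    [0.97,0,0,-0.15,0,0,0],
    [0.97,0,0,-0.4,0,0,0],
    [0.97,0,0,-0.6,0,0,0],
    [0.97,0,0,-0.6,0,0,0],
    [0.97,0,0,-0.6,0,0,0],
    [0.97,0,0,-0.6,0,0,0],
  ],
)

```text
time_s: 14.45
ee_pos: [0.3618, 0.3793, 0.1464]
eef_rot: [3.128, 0.77, 2.196]
force: [-0.4, -0.4, 0.8]
grip_width: 0.0911
grip_force: 0.0
```

```bash
python3 -c "
from plan import *
chain((16,.45,.03,.25,.7,0),(10,.4655,-.102,.14,-.066,0))
c=ctrl.camera('side'); cv2.imwrite('pics/s4.png',c['color'])
for t in ['cup','praline_1']:
  print(t,[(round(r['conf'],2),np.round(r['centre']),np.round(ray(c,r['centre'][::-1],.017),3)) for r in ctrl.cut_out(t,c)])"
```

```text
t 14.45 q [ 1.07   0.518  1.549 -0.69   1.481  0.65 ] g [0.3538 0.3899 0.16  ] rpy [3.128 0.77  2.196] F [-0.43 -0.43  0.84] M [ 0.234  0.222 -0.008] grip 0.0911 0.0
16 x [-0.477, 0.175, 0.108] [0.036, 0.038, 0.089]
10 x [-0.064, 0.265, 0.22] [-0.0, -0.0, 0.077]
cup [(0.92, array([411., 296.]), array([0.424, 0.292]))]
praline_1 [(0.63, array([257., 273.]), array([0.587, 0.035])), (0.43, array([302., 244.]), array([0.59 , 0.144]))]
```

View pics/s4.png

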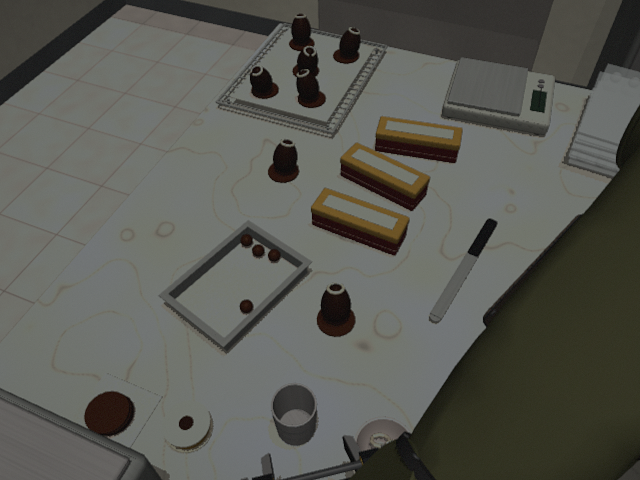

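All four pralines are in the tray, at (247,240), (258,250), (274,255) and (246,306). The empty cup stands upright at (295,412). I check the transit path to the first tin before moving.

```bash
cat >> plan.py <<'E'
def sim(*rws):
    _,p,R=now()
    for n,t,w in rws:
        for i in range(n):
            p=p+R.apply(np.array(t)*.05); R=R*Ro.from_rotvec(w)
            if i in(n//2,n-1): print(" sim g",np.round(p-R.apply([0,0,.019]),3))
E
python3 -c "
from plan import *
sim((16,[-.477,.175,.108],[.036,.038,.089]),(10,[-.064,.265,.22],[0,0,.077]))"
```

```text
sim g [0.477 0.213 0.249]
 sim g [0.45  0.03  0.249]
 sim g [ 0.473 -0.048  0.183]
 sim g [ 0.467 -0.102  0.139]
```

move_arm(
  increments=[
    [0.9,-0.477,0.175,0.108,0.036,0.038,0.089],
    [0.9,-0.477,0.175,0.108,0.036,0.038,0.089],
    [0.9,-0.477,0.175,0.108,0.036,0.038,0.089],
    [0.9,-0.477,0.175,0.108,0.036,0.038,0.089],
    [0.9,-0.477,0.175,0.108,0.036,0.038,0.089],
    [0.9,-0.477,0.175,0.108,0.036,0.038,0.089],
    [0.9,-0.477,0.175,0.108,0.036,0.038,0.089],
    [0.9,-0.477,0.175,0.108,0.036,0.038,0.089],
    [0.9,-0.477,0.175,0.108,0.036,0.038,0.089],
    [0.9,-0.477,0.175,0.108,0.036,0.038,0.089],
    [0.9,-0.477,0.175,0.108,0.036,0.038,0.089],
    [0.9,-0.477,0.175,0.108,0.036,0.038,0.089],
    [0.9,-0.477,0.175,0.108,0.036,0.038,0.089],
    [0.9,-0.477,0.175,0.108,0.036,0.038,0.089],
    [0.9,-0.477,0.175,0.108,0.036,0.038,0.089],
    [0.9,-0.477,0.175,0.108,0.036,0.038,0.089],
  ],
)

```text
time_s: 16.2
ee_pos: [0.4498, 0.0275, 0.2286]
eef_rot: [3.136, -0.005, 0.694]
force: [0.2, 0.1, 0.2]
grip_width: 0.0846
grip_force: 0.0
```

move_arm(
  increments=[
    [0.9,-0.064,0.265,0.22,0,0,0.077],
    [0.9,-0.064,0.265,0.22,0,0,0.077],
    [0.9,-0.064,0.265,0.22,0,0,0.077],
    [0.9,-0.064,0.265,0.22,0,0,0.077],
    [0.9,-0.064,0.265,0.22,0,0,0.077],
    [0.9,-0.064,0.265,0.22,0,0,0.077],
    [0.9,-0.064,0.265,0.22,0,0,0.077],
    [0.9,-0.064,0.265,0.22,0,0,0.077],
    [0.9,-0.064,0.265,0.22,0,0,0.077],
    [0.9,-0.064,0.265,0.22,0,0,0.077],
    [0.9,0,0,0,0,0,0],
  ],
)

```text
time_s: 17.3
ee_pos: [0.4651, -0.1044, 0.118]
eef_rot: [3.14, -0.004, -0.074]
force: [-0.5, -0.2, 0.2]
grip_width: 0.0848
grip_force: 0.0
```

```bash
python3 -c "
from plan import *
chain((8,.4655,-.102,.032,-.066,0))"
```

```text
t 17.3 q [-0.298  0.232  1.825 -0.     1.08   1.348] g [ 0.465  -0.1044  0.137 ] rpy [ 3.14  -0.004 -0.074] F [-0.52 -0.2   0.2 ] M [ 0.003  0.179 -0.019] grip 0.0848 0.0
8 x [-0.0, -0.006, 0.262] [0.0, -0.001, -0.001]
```

move_arm(
  increments=[
    [0.9,0,0.048,0.25,0,0.004,-0.008],
    [0.9,0,0,0.25,0,0,0],
    [0.9,0,0,0.25,0,0,0],
    [0.9,0,0,0.25,0,0,0],
    [0.9,0,-0.048,0.25,0,0,0],
    [0.9,0,-0.048,0.25,0,0,0],
    [0.9,0,0,0.25,0,0,0],
    [0.9,0,0,0.25,0,0,0],
    [0,0,0,0,0,0,0],
    [0,0,0,0,0,0,0],
    [0,0,0,0,0,0,0],
    [0,0,0,0,0,0,0],
    [0,0,0,0,0,0,0],
  ],
  force=45,
)

```text
time_s: 18.6
ee_pos: [0.4685, -0.1013, 0.0206]
eef_rot: [3.14, -0.013, -0.063]
force: [-0.4, -0.9, 2.7]
grip_width: 0.0597
grip_force: 45.0
```

```bash
python3 -c "
from plan import *
chain()"
```

```text
t 18.6 q [-2.900e-01  3.900e-01  1.890e+00  1.000e-03  8.480e-01  1.343e+00] g [ 0.4682 -0.1013  0.0396] rpy [ 3.14  -0.013 -0.063] F [-0.43 -0.89  2.67] M [-0.124  0.136 -0.017] grip 0.0597 45.0
```

move_arm(
  increments=[
    [0,0,0,-0.3,0,0,0],
    [0,0,0,-0.6,0,0,0],
    [0,0,0,-0.7,0,0,0],
    [0,0,0,-0.7,0,0.05,0],
    [0,0,0,-0.3,0,0.1,0],
    [0,0,0,0,0,0.15,0],
    [0,0,0,0,0,0.15,0],
    [0,0,0,0,0,0,0],
    [0,0,0,0,0,0,0],
    [0,0,0,0,0,0,0],
    [0,0,0,0,0,-0.11,0],
    [0,0,0,0,0,-0.11,0],
    [0,0,0,0,0,-0.11,0],
    [0,0,0,0,0,-0.12,0],
    [0,0,0,0,0,0,0],
    [0,0,0,0,0,0,0],
    [0,0,0,0,0,0,0],
    [0,0,0,0,0,0,0],
  ],
)

```text
time_s: 20.4
ee_pos: [0.4655, -0.1008, 0.1502]
eef_rot: [3.14, -0.014, -0.063]
force: [0.2, 0.8, -2.2]
grip_width: 0.0595
grip_force: 45.0
```

```bash
python3 -c "
from plan import *
chain()"
```

```text
t 20.4 q [-2.910e-01  1.850e-01  1.800e+00  1.000e-03  1.143e+00  1.342e+00] g [ 0.4652 -0.1007  0.1692] rpy [ 3.14  -0.014 -0.063] F [ 0.21  0.82 -2.18] M [ 0.016  0.151 -0.011] grip 0.0595 45.0
```

move_arm(
  increments=[
    [0,0,0,0,0,0,0],
  ],
)

```text
time_s: 20.5
ee_pos: [0.4655, -0.1008, 0.1503]
eef_rot: [3.14, -0.013, -0.063]
force: [0.0, -0.4, -1.7]
grip_width: 0.0598
grip_force: 45.0
```

```bash
python3 -c "
from plan import *
chain()"
```

```text
t 20.5 q [-2.910e-01  1.850e-01  1.800e+00  1.000e-03  1.144e+00  1.342e+00] g [ 0.4653 -0.1008  0.1693] rpy [ 3.14  -0.013 -0.063] F [ 0.03 -0.4  -1.69] M [-0.016  0.152 -0.025] grip 0.0598 45.0
```

move_arm(
  increments=[
    [0,0,0,0,0,-0.11,0],
    [0,0,0,0,0,-0.11,0],
    [0,0,0,0,0,-0.11,0],
    [0,0,0,0,0,-0.12,0],
    [0,0,0,0,0,0,0],
    [0,0,0,0,0,0,0],
    [0,0,0,0,0,0,0],
    [0,0,0,0,0,0.11,0],
    [0,0,0,0,0,0.11,0],
    [0,0,0,0,0,0.11,0],
    [0,0,0,0,0,0.12,0],
    [0,0,0,0,0,0,0],
    [0,0,0,0,0,0,0],
    [0,0,0,0,0,0,0],
    [0,0,0,0,0,0,0],
  ],
)

```text
time_s: 22.0
ee_pos: [0.4661, -0.1008, 0.1499]
eef_rot: [3.14, -0.011, -0.062]
force: [-0.1, -0.6, -3.1]
grip_width: 0.0599
grip_force: 45.0
```

```bash
python3 -c "
from plan import *
chain()"
```

```text
t 22.0 q [-2.900e-01  1.880e-01  1.797e+00  1.000e-03  1.146e+00  1.343e+00] g [ 0.4659 -0.1007  0.1689] rpy [ 3.14  -0.011 -0.062] F [-0.11 -0.57 -3.1 ] M [0.014 0.16  0.002] grip 0.0599 45.0
```

move_arm(
  increments=[
    [0,0,0,0,0,0,0],
  ],
)

```text
time_s: 22.1
ee_pos: [0.466, -0.1007, 0.1497]
eef_rot: [3.14, -0.011, -0.062]
force: [0.2, -0.6, -2.7]
grip_width: 0.0596
grip_force: 45.0
```

```bash
python3 -c "
from plan import *
chain((8,.4685,-.1013,.0403,-.063,0))"
```

```text
t 22.1 q [-2.900e-01  1.880e-01  1.798e+00  1.000e-03  1.145e+00  1.343e+00] g [ 0.4657 -0.1007  0.1687] rpy [ 3.14  -0.011 -0.062] F [ 0.25 -0.61 -2.73] M [-0.01   0.164 -0.035] grip 0.0596 45.0
8 x [0.004, 0.001, 0.321] [0.0, -0.001, 0.0]
```

Tin 1 is silent: My went from 0.152 to 0.162, nothing like the 0.07 shift. Next I set it back and go to the next tin.

move_arm(
  increments=[
    [0,0.007,0,0.3,0,0,0],
    [0,0.007,0,0.45,0,0,0],
    [0,0.007,0,0.5,0,0,0],
    [0,0.007,0,0.5,0,0,0],
    [0,0.007,0,0.4,0,0,0],
    [0,0.007,0,0.25,0,0,0],
    [0,0.007,0,0.12,0,0,0],
    [0,0,0,0.04,0,-0.002,0],
    [0,0,0,0,0,0,0],
    [0,0,0,0,0,0,0],
  ],
)

```text
time_s: 23.1
ee_pos: [0.4702, -0.1013, 0.0228]
eef_rot: [3.14, -0.011, -0.063]
force: [1.1, -0.3, -2.6]
grip_width: 0.0596
grip_force: 45.0
```

```bash
python3 -c "
from plan import *
chain((2,.4685,-.1013,.0396,-.063,0.013))"
```

```text
t 23.1 q [-2.890e-01  3.900e-01  1.883e+00  1.000e-03  8.570e-01  1.344e+00] g [ 0.47   -0.1013  0.0418] rpy [ 3.14  -0.011 -0.063] F [ 1.13 -0.34 -2.59] M [-0.022  0.201  0.011] grip 0.0596 45.0
2 x [-0.015, 0.001, 0.022] [0.001, 0.001, 0.0]
```

move_arm(
  increments=[
    [0,0,0,0.022,0,0,0],
    [0,0,0,0.022,0,0,0],
    [0,0,0,0,0,0,0],
    [0.9,0,0,0,0,0,0],
    [0.9,0,0,0,0,0,0],
    [0.9,0,0,0,0,0,0],
    [0.9,0,0,-0.2,0,0,0],
    [0.9,0,0,-0.5,0,0,0],
    [0.9,0,0,-0.6,0,0,0],
    [0.9,0,0,-0.6,0,0,0],
  ],
)

```text
time_s: 24.1
ee_pos: [0.4687, -0.101, 0.1166]
eef_rot: [3.14, -0.01, -0.063]
force: [-0.1, -0.5, -0.0]
grip_width: 0.0845
grip_force: 0.0
```

```bash
python3 -c "
from plan import *
chain((6,.4638,-.2395,.12,-.23,0),(5,.4638,-.2395,.039,-.23,0))"
```

```text
t 24.1 q [-2.890e-01  2.360e-01  1.824e+00  1.000e-03  1.071e+00  1.344e+00] g [ 0.4685 -0.1009  0.1356] rpy [ 3.14  -0.01  -0.063] F [-0.07 -0.51 -0.01] M [-0.     0.175  0.018] grip 0.0845 0.0
6 x [0.045, 0.46, 0.053] [0.0, -0.002, 0.028]
5 x [0.0, -0.0, 0.324] [0.0, 0.0, 0.0]
```

move_arm(
  increments=[
    [0.9,0.045,0.46,0.053,0,-0.002,0.028],
    [0.9,0.045,0.46,0.053,0,-0.002,0.028],
    [0.9,0.045,0.46,0.053,0,-0.002,0.028],
    [0.9,0.045,0.46,0.053,0,-0.002,0.028],
    [0.9,0.045,0.46,0.053,0,-0.002,0.028],
    [0.9,0.045,0.46,0.053,0,-0.002,0.028],
    [0.9,0,0,0.22,0,0,0],
    [0.9,0,0,0.4,0,0,0],
    [0.9,0,0,0.4,0,0,0],
    [0.9,0,0,0.35,0,0,0],
    [0.9,0,0,0.2,0,0,0],
    [0.9,0,0,0.05,0,0,0],
    [0,0,0,0,0,0,0],
    [0,0,0,0,0,0,0],
    [0,0,0,0,0,0,0],
    [0,0,0,0,0,0,0],
    [0,0,0,0,0,0,0],
  ],
  force=45,
)

```text
time_s: 25.8
ee_pos: [0.4642, -0.2397, 0.0188]
eef_rot: [3.14, 0.001, -0.231]
force: [-1.5, 1.4, 5.9]
grip_width: 0.0599
grip_force: 45.0
```

```bash
python3 -c "
from plan import *
chain()"
```

```text
t 25.8 q [-0.546  0.477  1.76  -0.002  0.905  1.257] g [ 0.4642 -0.2396  0.0378] rpy [ 3.14e+00  1.00e-03 -2.31e-01] F [-1.48  1.41  5.91] M [ 0.348  0.3   -0.056] grip 0.0599 45.0
```

move_arm(
  increments=[
    [0,0,0,-0.3,0,0,0],
    [0,0,0,-0.6,0,0,0],
    [0,0,0,-0.7,0,0,0],
    [0,0,0,-0.7,0,0.05,0],
    [0,0,0,-0.3,0,0.1,0],
    [0,0,0,0,0,0.15,0],
    [0,0,0,0,0,0.15,0],
    [0,0,0,0,0,0,0],
    [0,0,0,0,0,0,0],
    [0,0,0,0,0,0,0],
    [0,0,0,0,0,-0.11,0],
    [0,0,0,0,0,-0.11,0],
    [0,0,0,0,0,-0.11,0],
    [0,0,0,0,0,-0.12,0],
    [0,0,0,0,0,0,0],
    [0,0,0,0,0,0,0],
    [0,0,0,0,0,0,0],
    [0,0,0,0,0,0,0],
  ],
)

```text
time_s: 27.6
ee_pos: [0.4631, -0.2392, 0.1484]
eef_rot: [3.14, 0.0, -0.231]
force: [1.2, 0.5, -2.9]
grip_width: 0.0598
grip_force: 45.0
```

```bash
python3 -c "
from plan import *
chain()"
```

```text
t 27.6 q [-5.470e-01  2.910e-01  1.671e+00 -1.000e-03  1.179e+00  1.256e+00] g [ 0.4631 -0.2392  0.1674] rpy [ 3.14   0.    -0.231] F [ 1.16  0.53 -2.87] M [0.048 0.196 0.069] grip 0.0598 45.0
```

move_arm(
  increments=[
    [0,0,0,0,0,0,0],
  ],
)

```text
time_s: 27.7
ee_pos: [0.4632, -0.2393, 0.1485]
eef_rot: [3.14, 0.0, -0.231]
force: [0.3, 0.3, -2.7]
grip_width: 0.0599
grip_force: 45.0
```

```bash
python3 -c "
from plan import *
chain()"
```

```text
t 27.7 q [-5.460e-01  2.920e-01  1.670e+00 -1.000e-03  1.180e+00  1.256e+00] g [ 0.4632 -0.2393  0.1675] rpy [ 3.14   0.    -0.231] F [ 0.31  0.35 -2.68] M [ 0.014  0.128 -0.049] grip 0.0599 45.0
```

move_arm(
  increments=[
    [0,0,0,0,0,-0.11,0],
    [0,0,0,0,0,-0.11,0],
    [0,0,0,0,0,-0.11,0],
    [0,0,0,0,0,-0.12,0],
    [0,0,0,0,0,0,0],
    [0,0,0,0,0,0,0],
    [0,0,0,0,0,0,0],
    [0,0,0,0,0,0.11,0],
    [0,0,0,0,0,0.11,0],
    [0,0,0,0,0,0.11,0],
    [0,0,0,0,0,0.12,0],
    [0,0,0,0,0,0,0],
    [0,0,0,0,0,0,0],
    [0,0,0,0,0,0,0],
    [0,0,0,0,0,0,0],
  ],
)

```text
time_s: 29.2
ee_pos: [0.4637, -0.2393, 0.1481]
eef_rot: [3.141, 0.003, -0.23]
force: [-0.1, -0.6, -2.7]
grip_width: 0.0593
grip_force: 45.0
```

```bash
python3 -c "
from plan import *
chain()"
```

```text
t 29.2 q [-0.546  0.294  1.668 -0.002  1.182  1.256] g [ 0.4638 -0.2393  0.1671] rpy [ 3.141e+00  3.000e-03 -2.300e-01] F [-0.12 -0.64 -2.71] M [0.031 0.17  0.003] grip 0.0593 45.0
```

move_arm(
  increments=[
    [0,0,0,0,0,0,0],
  ],
)

```text
time_s: 29.3
ee_pos: [0.4636, -0.2392, 0.1478]
eef_rot: [3.141, 0.003, -0.23]
force: [0.3, 0.1, -2.6]
grip_width: 0.0597
grip_force: 45.0
```

```bash
python3 -c "
from plan import *
chain((8,.4642,-.2397,.0385,-.231,0))"
```

```text
t 29.3 q [-0.546  0.294  1.668 -0.002  1.181  1.256] g [ 0.4637 -0.2392  0.1668] rpy [ 3.141e+00  3.000e-03 -2.300e-01] F [ 0.29  0.09 -2.62] M [ 0.004  0.1   -0.009] grip 0.0597 45.0
8 x [0.002, 0.001, 0.321] [0.0, 0.0, 0.0]
```

```bash
cat > rd.py <<'E'
from plan import *
o=[]
for i in range(8): ctrl.camera("side"); b=ctrl.get_obs(); o.append(np.r_[b["moment"],b["force"]])
o=np.array(o); R=now()[2]; m=R.inv().apply(o[:,:3])
print("tool-y moment",np.round(m[:,1],3),"mean",np.round(m.mean(0),3),"sd",np.round(m.std(0),3),"F",np.round(o[:,3:].mean(0),2))
E
python3 rd.py
```

```text
tool-y moment [-0.156 -0.086 -0.116 -0.153 -0.122 -0.088 -0.165 -0.144] mean [-0.022 -0.129  0.   ] sd [0.033 0.029 0.021] F [ 0.2   0.21 -2.06]
```

move_arm(
  increments=[
    [0,0,0,0,0,0.12,0],
    [0,0,0,0,0,0.12,0],
    [0,0,0,0,0,0.13,0],
    [0,0,0,0,0,0.13,0],
    [0,0,0,0,0,0,0],
    [0,0,0,0,0,0,0],
    [0,0,0,0,0,0,0],
    [0,0,0,0,0,0,0],
  ],
)

```text
time_s: 30.5
ee_pos: [0.464, -0.2394, 0.1485]
eef_rot: [3.14, -0.498, -0.229]
force: [-0.2, -0.2, -1.7]
grip_width: 0.0595
grip_force: 45.0
```

move_arm(
  increments=[
    [0,0,0,0,0,-0.12,0],
    [0,0,0,0,0,-0.12,0],
    [0,0,0,0,0,-0.13,0],
    [0,0,0,0,0,-0.13,0],
    [0,0,0,0,0,0,0],
    [0,0,0,0,0,0,0],
    [0,0,0,0,0,0,0],
  ],
)

```text
time_s: 31.2
ee_pos: [0.4631, -0.2391, 0.148]
eef_rot: [3.141, 0.0, -0.231]
force: [0.1, 0.3, -2.7]
grip_width: 0.0594
grip_force: 45.0
```

```bash
python3 rd.py; python3 -c "
from plan import *
chain((8,.4642,-.2397,.0385,-.231,0))"
```

```text
tool-y moment [-0.168 -0.174 -0.194 -0.125 -0.151 -0.09  -0.167 -0.091] mean [-0.036 -0.145 -0.01 ] sd [0.038 0.037 0.033] F [-0.04  0.28 -2.55]
t 31.6 q [-5.460e-01  2.920e-01  1.670e+00 -1.000e-03  1.180e+00  1.256e+00] g [ 0.4633 -0.2393  0.1674] rpy [ 3.14e+00  1.00e-03 -2.31e-01] F [-0.72 -0.43 -3.01] M [-0.059  0.108  0.028] grip 0.0595 45.0
8 x [0.003, 0.0, 0.322] [0.0, 0.0, 0.0]
```

Tin 2 is silent too: −0.147 against −0.130, a difference of 0.016 with about 0.013 standard error. Next I set it back.

move_arm(
  increments=[
    [0,0.005,0,0.3,0,0,0],
    [0,0.005,0,0.45,0,0,0],
    [0,0.005,0,0.5,0,0,0],
    [0,0.005,0,0.5,0,0,0],
    [0,0,0,0.4,0,0,0],
    [0,0,0,0.25,0,0,0],
    [0,0,0,0.12,0,0,0],
    [0,0,0,0.03,0,0,0],
    [0,0,0,0,0,0,0],
    [0,0,0,0,0,0,0],
  ],
)

```text
time_s: 32.6
ee_pos: [0.4646, -0.2398, 0.0215]
eef_rot: [3.14, 0.0, -0.231]
force: [-0.9, 0.5, -1.6]
grip_width: 0.0597
grip_force: 45.0
```

```bash
python3 -c "
from plan import *
chain((2,.4642,-.2397,.0378,-.231,0))"
```

```text
t 32.6 q [-0.546  0.473  1.758 -0.002  0.91   1.257] g [ 0.4646 -0.2398  0.0405] rpy [ 3.14   0.    -0.231] F [-0.93  0.49 -1.63] M [0.017 0.157 0.031] grip 0.0597 45.0
2 x [-0.004, -0.0, 0.027] [0.001, 0.0, 0.0]
```

move_arm(
  increments=[
    [0,0,0,0.026,0,0,0],
    [0,0,0,0.026,0,0,0],
    [0,0,0,0,0,0,0],
    [0.9,0,0,0,0,0,0],
    [0.9,0,0,0,0,0,0],
    [0.9,0,0,0,0,0,0],
    [0.9,0,0,-0.2,0,0,0],
    [0.9,0,0,-0.5,0,0,0],
    [0.9,0,0,-0.6,0,0,0],
    [0.9,0,0,-0.6,0,0,0],
  ],
)

```text
time_s: 33.6
ee_pos: [0.4642, -0.2394, 0.1149]
eef_rot: [3.141, 0.001, -0.231]
force: [-0.0, -1.0, -0.2]
grip_width: 0.0844
grip_force: 0.0
```

```bash
python3 -c "
from plan import *
chain((7,.431,-.377,.12,.17,0),(5,.431,-.377,.039,.17,0))"
```

```text
t 33.6 q [-0.546  0.334  1.699 -0.002  1.109  1.257] g [ 0.4642 -0.2394  0.1339] rpy [ 3.141e+00  1.000e-03 -2.310e-01] F [-0.05 -0.99 -0.24] M [ 0.074  0.174 -0.023] grip 0.0844 0.0
7 x [-0.072, 0.401, 0.04] [0.0, 0.0, -0.057]
5 x [0.0, -0.0, 0.324] [0.0, 0.0, 0.0]
```

move_arm(
  increments=[
    [0.9,-0.072,0.401,0.04,0,0,-0.057],
    [0.9,-0.072,0.401,0.04,0,0,-0.057],
    [0.9,-0.072,0.401,0.04,0,0,-0.057],
    [0.9,-0.072,0.401,0.04,0,0,-0.057],
    [0.9,-0.072,0.401,0.04,0,0,-0.057],
    [0.9,-0.072,0.401,0.04,0,0,-0.057],
    [0.9,-0.072,0.401,0.04,0,0,-0.057],
    [0.9,0,0,0.22,0,0,0],
    [0.9,0,0,0.4,0,0,0],
    [0.9,0,0,0.4,0,0,0],
    [0.9,0,0,0.35,0,0,0],
    [0.9,0,0,0.2,0,0,0],
    [0.9,0,0,0.05,0,0,0],
    [0,0,0,0,0,0,0],
    [0,0,0,0,0,0,0],
    [0,0,0,0,0,0,0],
    [0,0,0,0,0,0,0],
    [0,0,0,0,0,0,0],
  ],
  force=45,
)

```text
time_s: 35.4
ee_pos: [0.4311, -0.3775, 0.0189]
eef_rot: [3.141, 0.001, 0.168]
force: [-0.2, 1.5, 6.4]
grip_width: 0.06
grip_force: 44.9
```

move_arm(
  increments=[
    [0,0,0,-0.3,0,0,0],
    [0,0,0,-0.6,0,0,0],
    [0,0,0,-0.7,0,0,0],
    [0,0,0,-0.7,0,0.05,0],
    [0,0,0,-0.3,0,0.1,0],
    [0,0,0,0,0,0.15,0],
    [0,0,0,0,0,0.15,0],
    [0,0,0,0,0,0,0],
    [0,0,0,0,0,0,0],
    [0,0,0,0,0,0,0],
    [0,0,0,0,0,-0.11,0],
    [0,0,0,0,0,-0.11,0],
    [0,0,0,0,0,-0.11,0],
    [0,0,0,0,0,-0.12,0],
    [0,0,0,0,0,0,0],
    [0,0,0,0,0,0,0],
    [0,0,0,0,0,0,0],
  ],
)

```text
time_s: 37.1
ee_pos: [0.4302, -0.3772, 0.1481]
eef_rot: [3.141, 0.001, 0.168]
force: [-0.4, -0.4, -2.2]
grip_width: 0.0595
grip_force: 44.9
```

```bash
python3 rd.py
```

```text
tool-y moment [-0.078 -0.058 -0.15  -0.092 -0.179 -0.133 -0.087 -0.149] mean [ 0.018 -0.116  0.01 ] sd [0.033 0.04  0.045] F [-0.34 -0.48 -1.72]
```

move_arm(
  increments=[
    [0,0,0,0,0,-0.11,0],
    [0,0,0,0,0,-0.11,0],
    [0,0,0,0,0,-0.11,0],
    [0,0,0,0,0,-0.12,0],
    [0,0,0,0,0,0,0],
    [0,0,0,0,0,0,0],
    [0,0,0,0,0,0,0],
    [0,0,0,0,0,0.11,0],
    [0,0,0,0,0,0.11,0],
    [0,0,0,0,0,0.11,0],
    [0,0,0,0,0,0.12,0],
    [0,0,0,0,0,0,0],
    [0,0,0,0,0,0,0],
    [0,0,0,0,0,0,0],
  ],
)

```text
time_s: 38.9
ee_pos: [0.4305, -0.3773, 0.1484]
eef_rot: [3.141, 0.003, 0.169]
force: [-0.1, 0.0, -3.3]
grip_width: 0.0599
grip_force: 45.0
```

```bash
python3 rd.py;  python3 -c "
from plan import *
chain((14,.55,-.22,.25,.0,0),(16,.62,.11,.24,0,0))"
```

```text
tool-y moment [-0.165 -0.137 -0.153 -0.194 -0.164 -0.213 -0.177 -0.141] mean [ 0.007 -0.168  0.005] sd [0.025 0.024 0.033] F [-0.05  0.11 -2.01]
t 39.3 q [-0.783  0.401  1.522 -0.002  1.219  0.62 ] g [ 0.4305 -0.3772  0.1671] rpy [3.141e+00 2.000e-03 1.690e-01] F [ 0.28  0.74 -1.07] M [-0.042  0.136 -0.041] grip 0.0597 45.0
14 x [0.19, -0.208, -0.119] [0.0, 0.0, 0.012]
16 x [0.087, -0.412, 0.012] [0.0, 0.0, 0.0]
```

Tin 3 shifts by −0.052 N m, with the right sign. One more rock will confirm it.

move_arm(
  increments=[
    [0,0,0,0,0,0.12,0],
    [0,0,0,0,0,0.12,0],
    [0,0,0,0,0,0.12,0],
    [0,0,0,0,0,0.12,0],
    [0,0,0,0,0,0,0],
    [0,0,0,0,0,0,0],
    [0,0,0,0,0,0,0],
    [0,0,0,0,0,0,0],
    [0,0,0,0,0,-0.12,0],
    [0,0,0,0,0,-0.12,0],
    [0,0,0,0,0,-0.12,0],
    [0,0,0,0,0,-0.12,0],
    [0,0,0,0,0,0,0],
    [0,0,0,0,0,0,0],
    [0,0,0,0,0,0,0],
  ],
)

```text
time_s: 40.8
ee_pos: [0.4301, -0.3773, 0.1481]
eef_rot: [-3.142, 0.0, 0.168]
force: [0.4, -0.1, -1.9]
grip_width: 0.0596
grip_force: 45.0
```

```bash
sed -i 's/range(8)/range(14)/' rd.py; python3 rd.py;  python3 -c "
from plan import *
chain((5,.46,-.36,.26,.17,0),(18,.62,.11,.24,0,0))
sim((5,[.1,-.1,-.37],[0,0,0]))"
```

```text
tool-y moment [-0.083 -0.16  -0.149 -0.097 -0.132 -0.121 -0.054 -0.119 -0.101 -0.111
 -0.102 -0.126 -0.087 -0.121] mean [ 0.005 -0.112  0.005] sd [0.033 0.026 0.025] F [ 0.24 -0.19 -1.9 ]
t 41.5 q [-0.783  0.401  1.523 -0.002  1.219  0.62 ] g [ 0.4304 -0.3773  0.1672] rpy [3.141e+00 2.000e-03 1.680e-01] F [-0.09  0.58 -2.65] M [-0.011  0.121 -0.021] grip 0.0596 45.0
5 x [0.128, -0.048, -0.371] [0.0, 0.0, -0.0]
18 x [0.224, -0.505, 0.022] [0.0, -0.0, 0.009]
 sim g [ 0.443 -0.36   0.223]
 sim g [ 0.451 -0.348  0.26 ]
```

The shift repeats: −0.116, then −0.168, then −0.112. Tin 3 is the rattler. Next I carry it level over the tray, with its length along the tray's long side.

```bash
python3 -c "
from plan import *
chain((4,.4304,-.3773,.25,.168,0),(20,.621,.1105,.21,1.272,0))
sim((4,[0,0,-.414],[0,0,0]))"; python3 - <<'E'
import sys; sys.path.insert(0,'.')
from plan import *
p=np.array([.4304,-.3773,.231]);R=Rt(.168,0); t,w=rows(p,R,[.621,.1105,.191],Rt(1.272,0),20)
for i in range(20):
    p=p+R.apply(t*.05); R=R*Ro.from_rotvec(w)
    if i%4==3: print(np.round(p,3), round(float(np.hypot(*p[:2])),3))
E
```

```text
t 41.5 q [-0.783  0.401  1.523 -0.002  1.219  0.62 ] g [ 0.4304 -0.3773  0.1672] rpy [3.141e+00 2.000e-03 1.680e-01] F [-0.09  0.58 -2.65] M [-0.011  0.121 -0.021] grip 0.0596 45.0
4 x [-0.0, 0.0, -0.414] [0.0, 0.0, 0.0]
20 x [0.482, -0.267, 0.04] [-0.0, 0.0, -0.055]
 sim g [ 0.43  -0.377  0.229]
 sim g [ 0.431 -0.377  0.25 ]
[ 0.51  -0.302  0.223] 0.593
[ 0.572 -0.211  0.215] 0.609
[ 0.612 -0.108  0.207] 0.621
[0.629 0.001 0.199] 0.629
[0.621 0.11  0.191] 0.631
```

move_arm(
  increments=[
    [0,0,0,-0.2,0,0,0],
    [0,0,0,-0.45,0,0,0],
    [0,0,0,-0.5,0,0,0],
    [0,0,0,-0.35,0,0,0],
    [0,0,0,-0.15,0,0,0],
    [0,0.24,-0.133,0.02,0,0,-0.027],
    [0,0.24,-0.133,0.02,0,0,-0.028],
    [0,0.482,-0.267,0.04,0,0,-0.055],
    [0,0.482,-0.267,0.04,0,0,-0.055],
    [0,0.482,-0.267,0.04,0,0,-0.055],
    [0,0.482,-0.267,0.04,0,0,-0.055],
    [0,0.482,-0.267,0.04,0,0,-0.055],
    [0,0.482,-0.267,0.04,0,0,-0.055],
    [0,0.482,-0.267,0.04,0,0,-0.055],
    [0,0.482,-0.267,0.04,0,0,-0.055],
    [0,0.482,-0.267,0.04,0,0,-0.055],
    [0,0.482,-0.267,0.04,0,0,-0.055],
    [0,0.482,-0.267,0.04,0,0,-0.055],
    [0,0.482,-0.267,0.04,0,0,-0.055],
    [0,0.482,-0.267,0.04,0,0,-0.055],
  ],
)

```text
time_s: 43.5
ee_pos: [0.6234, -0.0515, 0.2005]
eef_rot: [-3.139, 0.002, 0.943]
force: [-0.1, -0.1, -1.4]
grip_width: 0.0594
grip_force: 45.0
```

```bash
python3 -c "
from plan import *
chain((4,.621,.1105,.21,1.272,0))"
```

```text
t 43.5 q [-1.410e-01  4.760e-01  1.290e+00 -1.000e-03  1.379e+00  4.870e-01] g [ 0.6234 -0.0515  0.2195] rpy [-3.139e+00  2.000e-03  9.430e-01] F [-0.06 -0.08 -1.4 ] M [-0.066  0.123  0.005] grip 0.0594 45.0
4 x [0.707, -0.403, 0.047] [-0.001, 0.0, -0.082]
```

move_arm(
  increments=[
    [0,0.45,-0.25,0.03,0,0,-0.055],
    [0,0.45,-0.25,0.03,0,0,-0.055],
    [0,0.45,-0.25,0.03,0,0,-0.055],
    [0,0.45,-0.25,0.03,0,0,-0.055],
    [0,0.4,-0.23,0.03,0,0,-0.04],
    [0,0.3,-0.18,0.02,0,0,-0.03],
    [0,0.2,-0.12,0.01,0,0,-0.02],
    [0,0.12,-0.07,0.01,0,0,-0.015],
    [0,0,0,0,0,0,0],
    [0,0,0,0,0,0,0],
    [0,0,0,0,0,0,0],
  ],
)

```text
time_s: 44.6
ee_pos: [0.6186, 0.1062, 0.1927]
eef_rot: [-3.14, 0.001, 1.262]
force: [-1.0, -0.6, -1.8]
grip_width: 0.06
grip_force: 45.0
```

```bash
python3 -c "
from plan import *
chain((4,.621,.1105,.21,1.272,0))
c=ctrl.camera('scene'); cv2.imwrite('pics/s5.png',c['color'])"
```

```text
t 44.6 q [ 1.120e-01  4.850e-01  1.295e+00 -1.000e-03  1.363e+00  4.210e-01] g [0.6187 0.1062 0.2117] rpy [-3.140e+00  1.000e-03  1.262e+00] F [-1.04 -0.6  -1.8 ] M [-0.06   0.047  0.011] grip 0.06 45.0
4 x [0.024, 0.005, 0.008] [-0.0, 0.0, -0.002]
```

View pics/s5.png

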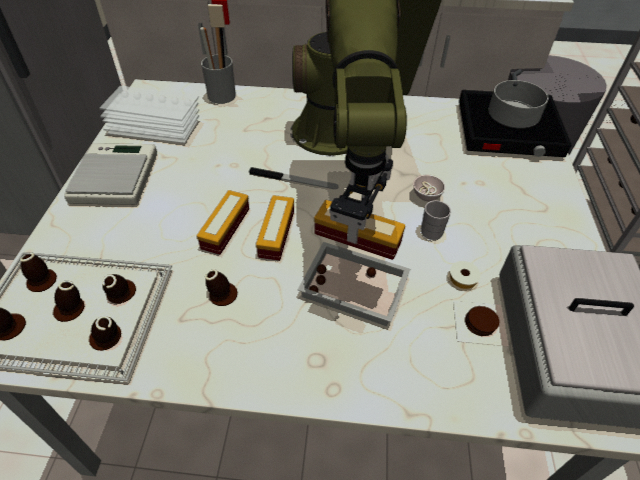

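The rattling tin is held level above the tray at (360,230). The two silent tins lie flat at (223,220) and (275,226), the cup stands at (435,219), and the pralines are in the tray around (318,280) and (371,272). The bystanders I can see haven't moved; egg_1 is hidden behind the held tin.

move_arm(
  increments=[
    [0,0,0,0,0,0,0],
    [0,0,0,0,0,0,0],
    [0,0,0,0,0,0,0],
    [0,0,0,0,0,0,0],
  ],
)

```text
time_s: 45.05
ee_pos: [0.6185, 0.1069, 0.1926]
eef_rot: [-3.14, 0.001, 1.263]
force: [1.1, -0.3, -2.3]
grip_width: 0.0596
grip_force: 45.0
```

```bash
python3 -c "
from station import ctrl
print(ctrl.hand_in())"
```

```text
the job is handed in; nothing more can be done
None
```

Job handed in at 45 s with no verdict returned: all four pralines are in the tray, the empty cup stands upright, the two silent tins are back flat, and the rattling tin (the rightmost, confirmed by a repeatable 0.055 N m shift) is held level and still over the tray.

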